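# Test and reset the bench stop button

## Task

Test the bench's stop button without gripping anything: with the fingertips press the three-lobed mushroom button fully in so that it latches, and take the fingers off it so that it is seen to stay down by itself. Then push one of its lobes round clockwise (seen from above) with a fingertip until the latch lets go, and leave the button standing fully up again. Do not press the flat start button on the smaller box, and do not disturb the measuring cylinders or the roll of tape.

Things in the scene. Friction and masses are not known exactly. Their poses are not given: they have to be found in the camera images.
- stop_box: Fixed bare-metal stop station, a box 130 (x) x 120 (y) x 70 mm high on the bench, with the black mushroom button on the middle of its top. Origin at the centre of its underside, z up; its place and yaw vary.
- stop_top (a point): Centre of the top of the mushroom cap, on the vertical axis of press and twist; 112.5 mm above the bench when the button is up, about 104 mm when latched. The round cap is 60 mm across and 20.5 mm high with a flattish top about 34 mm across. Its underside is 22 mm above the box's top when up and about 13 mm when latched; below it is a stem 26 mm thick in a collar 38 mm across and 7 mm high.
- lobe0 (a point): A point in lobe 0, one of three equal lobes 120 degrees apart that stand out level from the rim of the cap: 16 mm wide, 14 mm high, round-ended, reaching 52 mm from the axis. The point is 44 mm from the axis, half-way up the lobe, 29 mm above the box's top when the button is up; it goes down and turns with the button. With no twist it lies on the box's +x side.
- lobe1 (a point): A point in lobe 1, one of three equal lobes 120 degrees apart that stand out level from the rim of the cap: 16 mm wide, 14 mm high, round-ended, reaching 52 mm from the axis. The point is 44 mm from the axis, half-way up the lobe, 29 mm above the box's top when the button is up; it goes down and turns with the button. With no twist it lies 120 degrees anticlockwise of lobe 0, seen from above.
- lobe2 (a point): A point in lobe 2, one of three equal lobes 120 degrees apart that stand out level from the rim of the cap: 16 mm wide, 14 mm high, round-ended, reaching 52 mm from the axis. The point is 44 mm from the axis, half-way up the lobe, 29 mm above the box's top when the button is up; it goes down and turns with the button. With no twist it lies 240 degrees anticlockwise of lobe 0, seen from above.
- stop_press (a joint): Depth of the button in m: 0 fully up, 0.012 at its stop. A spring resists with about 7 N at the top and 14 N at the stop. Pressed deeper than about 0.0095 it latches and then rests by itself at about 0.009.
- stop_twist (a joint): Twist of the button in rad, positive clockwise seen from above: 0 at rest, stop at 1.0. A spring turns it back (about 0.04 N m at rest, 0.1 N m at 1.0; the latch adds up to 0.05 N m). While it is latched, a twist beyond about 0.5 frees the latch and the button springs up; let go, it turns back to 0. It does not turn anticlockwise from 0.
- start_box: Fixed smaller bare-metal box, 85 x 85 x 60 mm high, with a small flat round push button on top (28 mm across, its top 82 mm above the bench), to be left alone. Origin at the centre of its underside.
- start_button (a joint): Depth of the small flat start button in m: 0 up, 0.006 fully pressed. To be left alone.
- cylinder_tall_mid (a point): Half-way up the taller glass measuring cylinder, 200 mm high and 28 mm across with a hexagonal foot 72 mm across; loose, easily knocked over, to be left alone.
- cylinder_short_mid (a point): Half-way up the shorter glass measuring cylinder, 170 mm high and 24 mm across with a hexagonal foot 72 mm across; loose, easily knocked over, to be left alone.
- tape_mid (a point): Centre of a loose roll of tape lying flat, 96 mm across and 24 mm high; to be left alone.

How it is judged:
By the outcome, as a careful person would: the job done as asked, in the order asked, and still so for the second after the job is handed in, with the robot touching nothing.
It also fails if it takes over 54 s, if anything falls off the work surface, if the arm or the gripper's body presses on something with over 40 N, if the wrist force passes 120 N, or if a joint passes its speed limit or range.

## Robot

A 6-joint arm with a two-finger parallel gripper is mounted at the origin on the work surface. World frame = base frame: x ahead of the robot, y to its left, z up, the work surface at z = 0. Lengths are in mm, angles in rad, forces in N, time in s.
With the tool pointing down it reaches from about 350 to 850 mm from the base axis. Payload 8.1 kg.
Tool frame: the origin (TCP) lies on the front face of the gripper's body, between the roots of the fingers; the fingertips stand 73 mm ahead of it and the grasp point (between the pads) lies 54 mm ahead of it; z points along the fingers, x is the direction in which the jaws open and shut, and the axes are right-handed (so a half turn about z gives the same grasp; the last joint's range is limited). The gripper opens to 85 mm and grips with 20 to 120 N. Pads are 22 mm wide; open, the fingers measure 114 mm over their backs; the gripper's body (76 mm by 85 mm) begins 54 mm behind the grasp point. The pads swing forward as they close: fully open they stand 13 mm farther back than shut.
Start: joints at [-1.414, 0.13, 1.488, -0, 1.523, -0.085], TCP at [143.691, -582.545, 303.892] pointing down, gripper open.
Joint ranges: [-2.96, 2.96], [-0.89, 2.26], [0.02, 2.5], [-1.34, 4.48], [0, 2.73], [-2.66, 2.66]. Speed limits (rad/s): [2.39, 2.39, 2.79, 3.14, 3.14, 3.14].

## Interface

Orientations are given as a rotation vector (axis times angle).
In Python, from station import ctrl gives the robot as it stands. The module is installed in compiled form; this text tells all that it offers.
- The arm moves only by the tool apply_moves, never from a script. Its argument "plan" is a list of rows, each a list of 3 entries, a list of its own where there are three numbers: the shift along the tool's x, y, z each as a share of 0.03 m, from -1 to 1, then the turn, a rotation vector about the tool's x, y, z each as a share of 0.08 rad, from -1 to 1, then the opening, from 0 (shut) to 1 (fully open). A call has 1 to 10 rows; each row shifts and turns the commanded pose from where the row before left it, along the tool's axes as they then stand; what a row does not reach is not made up. A row lasts 1/12 s, in which the tool goes at most 41.7 mm and 7.16 degrees, less where a joint would pass 70% of its speed; a pose out of reach is approached as far as the arm can. A call with a number of a shift or a turn outside -1 to 1 is refused whole. A call with a gripper value outside its range is refused whole. The fingers move at their own pace and stop on an object; "grip_force" is the grip in N (left out, the last holds). Time passes only in rows, so rows that do not move let the fingers close. It gives the time, the measured TCP pose, the force and the opening at its end, in the units of the state.
- ctrl.read_state(): the state, without advancing time (a new reading comes with each control period).
- ctrl.snapshot(name): name is "scene" or "side" or "wrist"; returns a dict with "img" (384x512x3 uint8, blue, green, red), "depth" (384x512 float32, mm along the optical axis (not along the pixel's ray), 0 where there is no reading), "vfov" (degrees; the focal length in pixels is half the picture's height over the tangent of half this angle, whatever the lens; pixels are square), "cx", "cy" (the principal point, pixels), "k1" (the pictures are not rectified: a ray, as slopes to the right and down, at radius r is drawn at 1 + k1 r^2 times it, then the intrinsics apply), "view" (4x4, takes a point from world to camera coordinates). Camera axes: x right, y up, looking along -z (the intrinsics and any distortion apply to the point x, -y, -z); pixel columns grow to the right and rows downward; lengths in mm; the calibration is good to about 2 mm. A picture is of the moment at which its call begins.
- ctrl.close_job(): hands the job in, once; it reports no verdict.
Trained networks look in a picture, given as the dict that the camera call returned (one of the last four; its "shot" number tells which), for a name from the list of things; names that differ only in an ending like _2 or _b are one class to them, and where a whole thing is asked for, a point or a joint stands for the part that bears it (a point fixed in the world has none). Each returns a list of dicts, best first, with "conf" (0 to 1); they miss things now and then, are a little off and sometimes report something else, mostly with a low value. They report only what shows in the picture. A call takes as long as a camera call.
- ctrl.regions_of(target, picture): "region" (384x512 bool, what is visible of it).
- ctrl.pinpoint(target, picture): "xyz" ([x, y, z] in mm, in the coordinates of the camera as it stood for that picture, good to about 4 mm: a listed point, or the origin of a listed thing).
The state is a dict: "time_s": time; "joint_positions": joint angles; "dq": joint speeds; "tau": joint torques, N m; "tcp_pos": TCP position; "ee_rot": TCP orientation; "contact_force": force on the tool from outside, world axes, zero at the start; "torque": the same for the moment, N m; "grip_width": finger opening in mm.
Only numpy, scipy, OpenCV 4.12 (cv2) and the standard library are available. Lean on these libraries where they do the work, as an engineer would, in place of code of your own. Each camera call takes 0.05 s, during which the arm holds its last target. There are 200 camera calls.

## Working session

There is one attempt and no reset: what is moved stays moved. The work goes in short steps, Python scripts to look and compute and a tool call to move; the robot and the scene stay as the last step left them, time stands still between calls to the robot, and variables do not carry over. Pictures are saved under pics/ and viewed, about 8 in all and at most 12, crops included, and the job is handed in when it is done.

Besides the shell and the picture viewer there is one more tool, called after "Call:" as name(argument=value, ...), one argument or row to a line, values as JSON. apply_moves: Moves the arm, as the interface text tells. Shift numbers are shares of 0.03 m and turn numbers shares of 0.08 rad, none past 1 either way. Its arguments: {"type":"object","properties":{"plan":{"type":"array","items":{"type":"array"}},"grip_force":{"type":"number"}},"required":["plan"]}

```bash
mkdir -p pics
cat > h.py <<'E'
import numpy as np, cv2
from station import ctrl
def world(p,s):
    return (np.linalg.inv(np.array(s["view"]))@np.r_[p,1])[:3]
def pix(s,u,v,d=None):
    f=192/np.tan(np.radians(s["vfov"])/2); xd=np.array([(u-s["cx"])/f,(v-s["cy"])/f]); x=xd.copy()
    for _ in range(20): x=xd/(1+s["k1"]*(x@x))
    d=s["depth"][int(v),int(u)] if d is None else d
    return world([x[0]*d,-x[1]*d,-d],s)
E
python3 - <<'E'
from h import *
st=ctrl.read_state(); print({k:np.round(v,3) for k,v in st.items()})
S=[]
for n in ("scene","side"):
    s=ctrl.snapshot(n); S.append(s["img"])
    for t in ("stop_box","stop_top","lobe0","lobe1","lobe2","start_box","cylinder_tall_mid","cylinder_short_mid","tape_mid"):
        for r in ctrl.pinpoint(t,s)[:2]: print(n,t,round(r["conf"],2),np.round(world(r["xyz"],s),1))
cv2.imwrite("pics/a.png",cv2.resize(np.vstack(S),(400*1,600)) if 0 else cv2.resize(np.hstack(S),(800,300)))
E
```

```text
{'time_s': np.float64(0.0), 'joint_positions': array([-1.414,  0.131,  1.489, -0.   ,  1.523, -0.085]), 'dq': array([-0.001,  0.001,  0.001,  0.   , -0.   , -0.   ]), 'tau': array([-0.0000e+00, -5.6939e+01, -5.0055e+01, -0.0000e+00,  1.5000e-02,
        0.0000e+00]), 'tcp_pos': array([ 143.6  , -582.147,  302.845]), 'ee_rot': array([-2.472e+00,  1.937e+00,  2.000e-03]), 'contact_force': array([-0.079,  0.545, -0.636]), 'torque': array([ 0.032, -0.017, -0.015]), 'grip_width': np.float64(85.155)}
scene stop_box 0.81 [ 555.3 -110.5   -0.6]
scene stop_top 0.67 [ 552.8 -109.8  113. ]
scene stop_top 0.37 [ 516.6 -126.1   97.4]
scene lobe0 0.96 [ 515.8 -125.9   97. ]
scene lobe0 0.93 [556.8 -67.9  99.1]
scene lobe1 0.96 [ 515.8 -125.9   97. ]
scene lobe1 0.93 [556.8 -67.9  99.1]
scene lobe2 0.96 [ 515.8 -125.9   97. ]
scene lobe2 0.93 [556.8 -67.9  99.1]
scene start_box 0.69 [552.4 196.3  -2.1]
scene start_box 0.69 [ 589.  -135.8  100.4]
scene cylinder_tall_mid 0.78 [787.3  57.9  97. ]
scene cylinder_short_mid 0.65 [525.8 455.   85.9]
scene cylinder_short_mid 0.56 [ 591.4 -138.8  100.8]
scene tape_mid 0.77 [ 509.8 -431.7   15.1]
scene tape_mid 0.73 [ 556.5 -110.8  116.1]
side stop_box 0.91 [ 556.  -112.1   -2.5]
side stop_top 0.67 [ 554.8 -113.3  112.2]
side lobe0 0.77 [ 592.2 -138.8   98.7]
side lobe0 0.64 [558.6 -69.3  95.6]
side lobe1 0.77 [ 592.2 -138.8   98.7]
side lobe1 0.64 [558.6 -69.3  95.6]
side lobe2 0.77 [ 592.2 -138.8   98.7]
side lobe2 0.64 [558.6 -69.3  95.6]
side start_box 0.87 [552.3 197.5  -1.9]
side start_box 0.47 [787.9  58.6  96.3]
side cylinder_tall_mid 0.98 [786.9  59.1  98.8]
side cylinder_short_mid 0.71 [529.4 455.   83. ]
side tape_mid 0.61 [ 507.5 -430.3   12.7]
```

View pics/a.png

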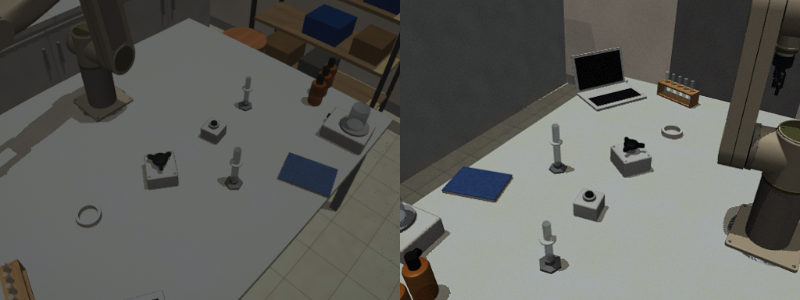

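Call:
apply_moves(
  plan=[
    [[-0.6, -0.85, 0], [0, 0, 0], 0],
    [[-0.6, -0.85, 0], [0, 0, 0], 0],
    [[-0.6, -0.85, 0], [0, 0, 0], 0],
    [[-0.6, -0.85, 0], [0, 0, 0], 0],
    [[-0.6, -0.85, 0], [0, 0, 0], 0],
    [[-0.6, -0.85, 0], [0, 0, 0], 0],
    [[-0.6, -0.85, 0], [0, 0, 0], 0],
    [[-0.6, -0.85, 0], [0, 0, 0], 0],
    [[-0.6, -0.85, 0], [0, 0, 0], 0],
    [[-0.6, -0.85, 0], [0, 0, 0], 0],
  ],
  grip_force=40,
)

```text
time_s: 1.83
tcp_pos: [348.9, -345.5, 304.1]
ee_rot: [2.473, -1.937, 0.001]
contact_force: [0.7, -1.0, -0.1]
grip_width: 0.0
```

Call:
apply_moves(
  plan=[
    [[-0.6, -0.85, 0], [0, 0, 0], 0],
    [[-0.6, -0.85, 0], [0, 0, 0], 0],
    [[-0.6, -0.85, 0], [0, 0, 0], 0],
    [[-0.6, -0.85, 0], [0, 0, 0], 0],
    [[-0.6, -0.85, 0], [0, 0, 0], 0],
    [[-0.6, -0.85, 0], [0, 0, 0], 0],
    [[-0.6, -0.85, 0], [0, 0, 0], 0],
    [[-0.6, -0.85, 0], [0, 0, 0], 0],
    [[-0.6, -0.85, 0], [0, 0, 0], 0],
    [[-0.6, -0.85, 0], [0, 0, 0], 0],
  ],
)

```text
time_s: 2.67
tcp_pos: [553.5, -109.5, 304.0]
ee_rot: [-2.473, 1.937, -0.001]
contact_force: [-0.1, -0.6, 0.5]
grip_width: -0.1
```

Call:
apply_moves(
  plan=[
    [[0, 0, 0], [0, 0, -1], 0],
    [[0, 0, 0], [0, 0, -1], 0],
    [[0, 0, 0], [0, 0, -1], 0],
    [[0, 0, 0], [0, 0, -1], 0],
    [[0, 0, 0], [0, 0, -1], 0],
    [[0, 0, 0], [0, 0, -1], 0],
    [[0, 0, 0], [0, 0, -1], 0],
    [[0, 0, 0], [0, 0, -1], 0],
    [[0, 0, 0], [0, 0, -1], 0],
    [[0, 0, 0], [0, 0, -1], 0],
  ],
)

```text
time_s: 3.5
tcp_pos: [552.6, -110.9, 303.9]
ee_rot: [3.034, -0.815, 0.0]
contact_force: [-0.4, -0.2, -0.7]
grip_width: 0.3
```

Call:
apply_moves(
  plan=[
    [[0, 0, 0], [0, 0, -1], 0],
    [[0, 0, 0], [0, 0, -1], 0],
    [[0, 0, 0], [0, 0, -1], 0],
    [[0, 0, 0], [0, 0, -1], 0],
    [[0, 0, 0], [0, 0, -1], 0],
    [[0, 0, 0], [0, 0, 0], 0],
    [[0, 0, 0], [0, 0, 0], 0],
    [[0, 0, 0], [0, 0, 0], 0],
  ],
)

```text
time_s: 4.17
tcp_pos: [552.6, -110.9, 303.9]
ee_rot: [3.135, -0.207, 0.0]
contact_force: [0.6, -0.1, -0.1]
grip_width: 0.1
```

Run:
```python
from h import *
from scipy.spatial.transform import Rotation as R
st=ctrl.read_state(); print({k:np.round(st[k],3) for k in ("time_s","joint_positions","tcp_pos","contact_force","grip_width")}); print(R.from_rotvec(st["ee_rot"]).as_matrix().round(3))
S=[]
for n in ("wrist","side"):
    s=ctrl.snapshot(n); S.append(s["img"])
    for t in ("stop_top","lobe0"):
        for r in ctrl.pinpoint(t,s)[:4]: print(n,t,round(r["conf"],2),np.round(world(r["xyz"],s),1))
    if n=="wrist":
        for r in ctrl.regions_of("stop_box",s)[:1]: print(r["region"].sum())
cv2.imwrite("pics/b.png",cv2.resize(np.hstack(S),(800,300)))
```

```text
{'time_s': np.float64(4.167), 'joint_positions': array([-0.289,  0.032,  1.591, -0.   ,  1.518, -0.157]), 'tcp_pos': array([ 552.648, -110.928,  303.938]), 'contact_force': array([ 0.596, -0.058, -0.061]), 'grip_width': np.float64(0.144)}
[[ 0.991 -0.131  0.   ]
 [-0.131 -0.991 -0.   ]
 [ 0.     0.    -1.   ]]
wrist stop_top 0.98 [ 548.9 -111.2  115.4]
wrist lobe0 0.97 [560.5 -69.   97.2]
wrist lobe0 0.7 [ 513.3 -132.4   96.6]
15565
side stop_top 0.59 [ 558.5 -110.5  110.3]
side lobe0 0.92 [ 592.5 -138.1   96.7]
side lobe0 0.84 [ 513.  -131.3   98.7]
side lobe0 0.54 [560.1 -70.   97.6]
```

View pics/b.png

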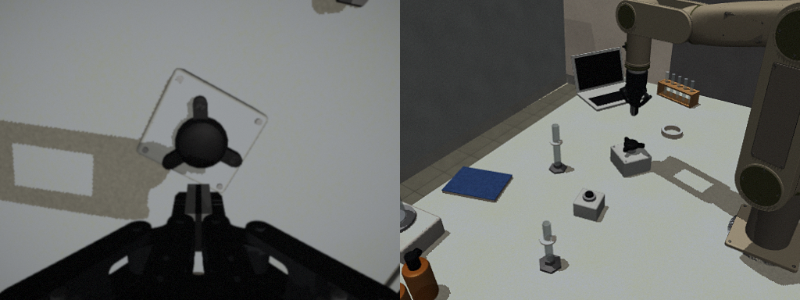

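Call:
apply_moves(
  plan=[
    [[0.06, 0, 0.9], [0, 0, 0], 0],
    [[0, 0, 0.9], [0, 0, 0], 0],
    [[0, 0, 0.9], [0, 0, 0], 0],
    [[0, 0, 0.9], [0, 0, 0], 0],
    [[0, 0, 0], [0, 0, 0], 0],
    [[0, 0, 0], [0, 0, 0], 0],
    [[0, 0, 0], [0, 0, 0], 0],
  ],
)

```text
time_s: 5.1
tcp_pos: [555.1, -111.3, 197.6]
ee_rot: [3.135, -0.203, 0.002]
contact_force: [-0.5, -1.1, 0.4]
grip_width: 0.2
```

Call:
apply_moves(
  plan=[
    [[0, 0, 0.1], [0, 0, 0], 0],
    [[0, 0, 0.1], [0, 0, 0], 0],
    [[0, 0, 0.1], [0, 0, 0], 0],
    [[0, 0, 0.1], [0, 0, 0], 0],
    [[0, 0, 0], [0, 0, 0], 0],
    [[0, 0, 0], [0, 0, 0], 0],
  ],
)

```text
time_s: 5.6
tcp_pos: [555.0, -111.3, 184.7]
ee_rot: [3.135, -0.203, 0.002]
contact_force: [-0.7, 0.1, 4.4]
grip_width: 0.1
```

Call:
apply_moves(
  plan=[
    [[0, 0, 0.1], [0, 0, 0], 0],
    [[0, 0, 0.1], [0, 0, 0], 0],
    [[0, 0, 0.1], [0, 0, 0], 0],
    [[0, 0, 0], [0, 0, 0], 0],
    [[0, 0, 0], [0, 0, 0], 0],
  ],
)

```text
time_s: 6.02
tcp_pos: [555.1, -111.3, 176.1]
ee_rot: [3.135, -0.202, 0.003]
contact_force: [-0.2, -0.1, 7.8]
grip_width: -0.1
```

Call:
apply_moves(
  plan=[
    [[0, 0, 0.05], [0, 0, 0], 0],
    [[0, 0, 0.05], [0, 0, 0], 0],
    [[0, 0, 0], [0, 0, 0], 0],
    [[0, 0, 0], [0, 0, 0], 0],
  ],
)

```text
time_s: 6.35
tcp_pos: [555.4, -111.4, 174.0]
ee_rot: [3.134, -0.202, 0.004]
contact_force: [-2.7, 0.4, 13.3]
grip_width: -0.1
```

Call:
apply_moves(
  plan=[
    [[0, 0, 0.07], [0, 0, 0], 0],
    [[0, 0, 0], [0, 0, 0], 0],
    [[0, 0, 0], [0, 0, 0], 0],
  ],
)

```text
time_s: 6.6
tcp_pos: [555.7, -111.5, 172.9]
ee_rot: [3.134, -0.202, 0.006]
contact_force: [-6.0, 1.8, 18.6]
grip_width: 0.0
```

Call:
apply_moves(
  plan=[
    [[0, 0, -0.2], [0, 0, 0], 0],
    [[0, 0, -0.5], [0, 0, 0], 0],
    [[0, 0, -0.8], [0, 0, 0], 0],
    [[0, 0, -0.5], [0, 0, 0], 0],
    [[0, 0, 0], [0, 0, 0], 0],
    [[0, 0, 0], [0, 0, 0], 0],
    [[0, 0, 0], [0, 0, 0], 0],
    [[0, 0, 0], [0, 0, 0], 0],
  ],
)

```text
time_s: 7.27
tcp_pos: [553.6, -110.9, 228.0]
ee_rot: [-3.134, 0.203, 0.004]
contact_force: [-0.7, -0.4, -0.3]
grip_width: -0.0
```

```bash
cat > look.py <<'E'
from h import *
import sys
st=ctrl.read_state(); print({k:np.round(st[k],3) for k in ("time_s","tcp_pos","ee_rot","contact_force")})
S=[]
for n in ("scene","side"):
    s=ctrl.snapshot(n)
    for t in ("stop_top","lobe0"):
        for r in ctrl.pinpoint(t,s)[:4]:
            w=world(r["xyz"],s); d=w-[555,-111,0]
            print(n,t,round(r["conf"],2),np.round(w,1),"ang",np.degrees(np.arctan2(d[1],d[0])).round(),"r",np.hypot(*d[:2]).round())
    f=192/np.tan(np.radians(s["vfov"])/2); c=(np.array(s["view"])@[555,-111,100,1])[:3]
    u,v=int(s["cx"]-f*c[0]/c[2]),int(s["cy"]+f*c[1]/c[2])
    S.append(cv2.resize(s["img"][max(v-45,0):v+45,max(u-60,0):u+60],(400,300),interpolation=cv2.INTER_CUBIC))
cv2.imwrite(sys.argv[1],np.hstack(S))
E
python3 look.py pics/c.png
```

```text
{'time_s': np.float64(7.267), 'tcp_pos': array([ 553.596, -110.897,  228.002]), 'ee_rot': array([-3.134,  0.203,  0.004]), 'contact_force': array([-0.704, -0.401, -0.3  ])}
scene stop_top 0.88 [ 554.6 -113.9  104.9] ang -98.0 r 3.0
scene stop_top 0.22 [552.  198.2  -2. ] ang 91.0 r 309.0
scene lobe0 0.92 [ 514.9 -125.6   89.3] ang -160.0 r 43.0
scene lobe0 0.71 [558.3 -66.1  87.3] ang 86.0 r 45.0
scene lobe0 0.62 [ 592.  -136.2   90.5] ang -34.0 r 45.0
side stop_top 0.74 [550.4 198.5   2.3] ang 91.0 r 310.0
side stop_top 0.73 [ 557.1 -111.8  103.6] ang -21.0 r 2.0
side lobe0 0.9 [559.3 -67.2  88. ] ang 84.0 r 44.0
side lobe0 0.9 [ 516.1 -128.    88.4] ang -156.0 r 42.0
side lobe0 0.65 [ 591.3 -135.2   88.4] ang -34.0 r 44.0
```

View pics/c.png

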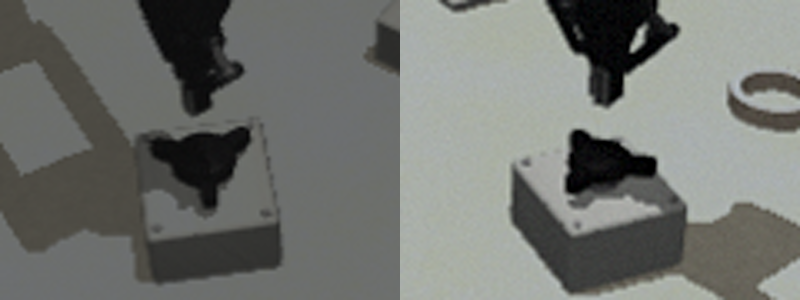

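Call:
apply_moves(
  plan=[
    [[-0.58, -0.78, 0], [0, 0, 0], 0],
    [[-0.58, -0.78, 0], [0, 0, 0], 0],
    [[0, 0, 0], [0, 0, 0], 0],
    [[0, 0, 0.8], [0, 0, 0], 0],
    [[0, 0, 0.8], [0, 0, 0], 0],
    [[0, 0, 0.6], [0, 0, 0], 0],
    [[0, 0, 0.33], [0, 0, 0], 0],
    [[0, 0, 0], [0, 0, 0], 0],
    [[0, 0, 0], [0, 0, 0], 0],
    [[0, 0, 0], [0, 0, 0], 0],
  ],
)

```text
time_s: 8.4
tcp_pos: [526.8, -60.5, 155.3]
ee_rot: [3.135, -0.203, 0.003]
contact_force: [0.4, 0.4, 0.6]
grip_width: -0.0
```

Call:
apply_moves(
  plan=[
    [[0.1, 0, 0], [0, 0, 0], 0],
    [[0.1, 0, 0], [0, 0, 0], 0],
    [[0.1, 0, 0], [0, 0, 0], 0],
    [[0, 0, 0], [0, 0, 0], 0],
    [[0, 0, 0], [0, 0, 0], 0],
    [[0, 0, 0], [0, 0, 0], 0],
  ],
)

```text
time_s: 8.9
tcp_pos: [534.9, -61.4, 153.9]
ee_rot: [-3.135, 0.202, 0.0]
contact_force: [0.2, -0.3, -0.1]
grip_width: -0.3
```

```bash
python3 look.py pics/d.png
```

```text
{'time_s': np.float64(8.9), 'tcp_pos': array([534.901, -61.394, 153.92 ]), 'ee_rot': array([-3.135,  0.202,  0.   ]), 'contact_force': array([ 0.172, -0.28 , -0.097])}
scene stop_top 0.7 [ 555.3 -111.2  105.8] ang -41.0 r 0.0
scene lobe0 0.95 [ 516.  -124.8   91.1] ang -161.0 r 41.0
scene lobe0 0.63 [ 592.5 -135.3   93.9] ang -33.0 r 45.0
scene lobe0 0.57 [558.5 -66.3  90.1] ang 86.0 r 45.0
side stop_top 0.44 [ 556.4 -111.4  103. ] ang -18.0 r 1.0
side lobe0 0.61 [561.3 -69.8  88.9] ang 81.0 r 42.0
side lobe0 0.5 [ 514.4 -130.6   88.9] ang -154.0 r 45.0
```

View pics/d.png

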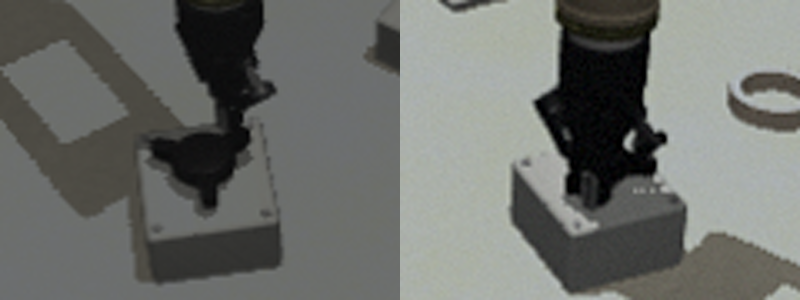

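Call:
apply_moves(
  plan=[
    [[0.13, -0.06, 0], [0, 0, 1], 0],
    [[0.13, -0.06, 0], [0, 0, 1], 0],
    [[0.13, -0.06, 0], [0, 0, 1], 0],
    [[0.13, -0.06, 0], [0, 0, 1], 0],
    [[0.13, -0.06, 0], [0, 0, 1], 0],
    [[0, 0, 0], [0, 0, 0], 0],
    [[0, 0, 0], [0, 0, 0], 0],
    [[0, 0, 0], [0, 0, 0], 0],
  ],
)

```text
time_s: 9.87
tcp_pos: [555.7, -57.9, 153.8]
ee_rot: [-3.033, 0.817, 0.001]
contact_force: [-0.8, 4.5, 2.1]
grip_width: 0.1
```

```bash
python3 look.py pics/e.png
```

```text
{'time_s': np.float64(9.867), 'tcp_pos': array([555.723, -57.949, 153.787]), 'ee_rot': array([-3.033e+00,  8.170e-01,  1.000e-03]), 'contact_force': array([-0.804,  4.457,  2.071])}
scene stop_top 0.7 [ 554.2 -109.8  104. ] ang 125.0 r 1.0
scene lobe0 0.92 [ 583.2 -145.7   93.3] ang -51.0 r 45.0
scene lobe0 0.81 [ 509.6 -116.6   83.1] ang -173.0 r 46.0
scene lobe0 0.62 [570.6 -69.6  89.7] ang 69.0 r 44.0
side stop_top 0.71 [ 556.4 -110.   106.1] ang 36.0 r 2.0
side lobe0 0.47 [570.8 -72.4  88.3] ang 68.0 r 42.0
side lobe0 0.43 [ 512.7 -114.3   88.9] ang -175.0 r 42.0
```

Call:
apply_moves(
  plan=[
    [[0.13, -0.06, 0], [0, 0, 1], 0],
    [[0.13, -0.06, 0], [0, 0, 1], 0],
    [[0.13, -0.06, 0], [0, 0, 1], 0],
    [[0.13, -0.06, 0], [0, 0, 1], 0],
    [[0, 0, 0], [0, 0, 0], 0],
    [[0, 0, 0], [0, 0, 0], 0],
    [[0, 0, 0], [0, 0, 0], 0],
  ],
)

```text
time_s: 10.75
tcp_pos: [572.6, -62.2, 153.9]
ee_rot: [2.864, -1.29, 0.0]
contact_force: [0.3, 2.1, 0.8]
grip_width: -0.1
```

```bash
python3 look.py pics/f.png
```

```text
{'time_s': np.float64(10.75), 'tcp_pos': array([572.577, -62.152, 153.877]), 'ee_rot': array([ 2.864, -1.29 ,  0.   ]), 'contact_force': array([0.296, 2.112, 0.794])}
scene stop_top 0.7 [ 554.1 -109.4  112.4] ang 120.0 r 2.0
scene lobe0 0.98 [582.7 -78.4  99.1] ang 50.0 r 43.0
scene lobe0 0.96 [ 570.9 -153.6  101.3] ang -70.0 r 45.0
scene lobe0 0.95 [511.5 -98.6  97.3] ang 164.0 r 45.0
side stop_top 0.8 [ 554.5 -110.3  109.8] ang 127.0 r 1.0
side stop_top 0.57 [585.  -78.6  97.6] ang 47.0 r 44.0
side lobe0 0.71 [ 568.7 -150.7   95.4] ang -71.0 r 42.0
side lobe0 0.53 [512.8 -99.  100. ] ang 164.0 r 44.0
side lobe0 0.52 [585.4 -81.   96.1] ang 45.0 r 43.0
```

View pics/f.png

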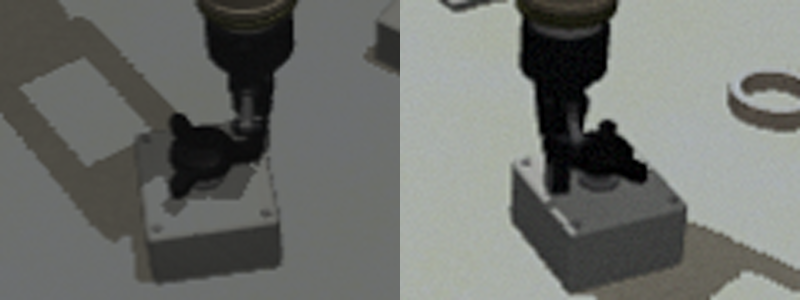

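The latch let go at a twist of about 0.62 rad: the stem is visible and the cap is near 112 mm. Next I back off along the same arc and lift away.

Call:
apply_moves(
  plan=[
    [[-0.13, 0.06, 0], [0, 0, -1], 0],
    [[-0.13, 0.06, 0], [0, 0, -1], 0],
    [[-0.13, 0.06, 0], [0, 0, -1], 0],
    [[-0.13, 0.05, 0], [0, 0, -1], 0],
    [[-0.13, 0.05, 0], [0, 0, -1], 0],
    [[-0.13, 0.05, 0], [0, 0, -1], 0],
    [[-0.13, 0.05, 0], [0, 0, -1], 0],
    [[-0.13, 0.05, 0], [0, 0, -1], 0],
    [[-0.13, 0.05, 0], [0, 0, -1], 0],
    [[0, 0, 0], [0, 0, 0], 0],
  ],
)

```text
time_s: 11.88
tcp_pos: [535.2, -57.2, 153.8]
ee_rot: [3.135, -0.196, -0.001]
contact_force: [-0.8, -0.2, -0.4]
grip_width: -0.2
```

Call:
apply_moves(
  plan=[
    [[-0.2, 0, 0], [0, 0, 0], 0],
    [[-0.2, -0.2, 0], [0, 0, 0], 0],
    [[0, 0, 0], [0, 0, 0], 0],
    [[0, 0, -0.8], [0, 0, 0], 0],
    [[0, 0, -0.9], [0, 0, 0], 0],
    [[0, 0, -0.9], [0, 0, 0], 0],
    [[0, 0, -0.9], [0, 0, 0], 0],
    [[0, 0, 0], [0, 0, 0], 0],
    [[0, 0, 0], [0, 0, 0], 0],
    [[0, 0, 0], [0, 0, 0], 0],
  ],
)

```text
time_s: 12.72
tcp_pos: [524.4, -49.0, 258.4]
ee_rot: [-3.135, 0.203, 0.001]
contact_force: [-0.2, 0.6, -0.0]
grip_width: -0.2
```

```bash
python3 look.py pics/g.png
python3 - <<'E'
from h import *
for n in ("scene","side"):
    s=ctrl.snapshot(n)
    for t in ("cylinder_tall_mid","cylinder_short_mid","tape_mid"):
        for r in ctrl.pinpoint(t,s)[:1]: print(n,t,round(r["conf"],2),np.round(world(r["xyz"],s),1))
E
```

```text
{'time_s': np.float64(12.717), 'tcp_pos': array([524.417, -49.046, 258.37 ]), 'ee_rot': array([-3.135e+00,  2.030e-01,  1.000e-03]), 'contact_force': array([-0.205,  0.559, -0.009])}
scene stop_top 0.68 [ 553.5 -109.9  113.8] ang 142.0 r 2.0
scene lobe0 0.79 [ 589.8 -138.9  104.1] ang -39.0 r 45.0
scene lobe0 0.75 [561.6 -66.3  99.2] ang 82.0 r 45.0
scene lobe0 0.73 [ 513.3 -126.4   97.9] ang -160.0 r 44.0
side stop_top 0.86 [ 556.6 -112.2  105.6] ang -35.0 r 2.0
side lobe0 0.86 [ 516.4 -128.4   98.3] ang -156.0 r 42.0
side lobe0 0.58 [ 593.6 -137.9   97.1] ang -35.0 r 47.0
side lobe0 0.55 [558.7 -71.   97.6] ang 85.0 r 40.0
scene cylinder_tall_mid 0.8 [786.5  60.5 100.1]
scene cylinder_short_mid 0.7 [521.7 455.8  86.7]
scene tape_mid 0.93 [ 509.3 -432.1   14.1]
side cylinder_tall_mid 0.89 [785.6  59.1  97.9]
side cylinder_short_mid 0.87 [528.8 454.9  86.4]
side tape_mid 0.68 [ 554.4 -113.7  112.5]
```

View pics/g.png

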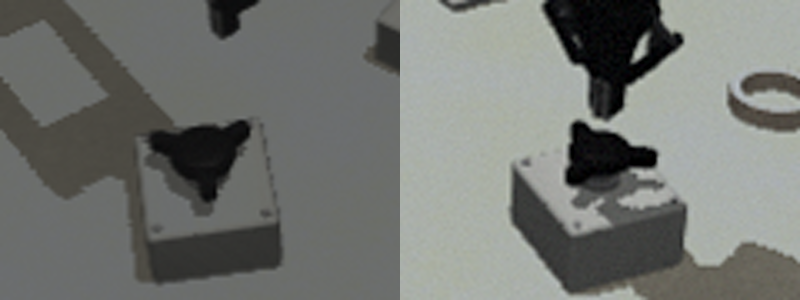

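Run:
```python
from h import *
ok=[]
for n in ("scene","side"):
    s=ctrl.snapshot(n); f=192/np.tan(np.radians(s["vfov"])/2); z=[]
    c=(np.array(s["view"])@[555,-111,112,1])[:3]; x=np.array([-c[0],c[1]])/c[2]; x=x*(1+s["k1"]*(x@x))*f+[s["cx"],s["cy"]]
    for du in (-1,0,1):
        for dv in (-1,0,1): z.append(pix(s,x[0]+du,x[1]+dv,s["depth"][int(round(x[1]+dv)),int(round(x[0]+du))])[2])
    ok.append(np.median(z)); print(n,np.round(np.median(z),1))
if min(ok)>108.5: print("closing",ctrl.close_job())
```

```text
scene 112.5
side 109.3
the job is handed in; nothing more can be done
closing None
```

The stop button test is done and handed in at about 13 s of the 54 s allowed.

- **Press:** I pushed the cap in with the shut fingertips until it reached its stop, at about 19 N, then lifted clear. It stayed down by itself, with the cap top at about 104 mm and the lobes at about 88 mm.
- **Release:** I pushed one lobe clockwise along an arc to about 36° (0.62 rad). The latch let go and the button sprang up. I backed the finger off along the same arc until the button was back at zero twist, then lifted it away.

**Last checks:**
- The lobes are back at their first angles and at about 98 mm height, and the stem shows below the cap.
- Depth readings put the cap top at 112.5 mm from the scene camera and 109.3 mm from the side camera.
- One network reading from the side camera disagreed, giving 105.6 mm for the cap top. The lobe heights, depth readings and picture all show the button fully up.
- The cylinders read where they were, within the network's error. The scene camera found the tape where it was. The side camera's tape reading was wrong, as it landed on the stop button.
- I did not measure the start button; the arm stayed well away from it.
- The contact force is about zero and the robot is touching nothing.

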